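# Load the pad press and set its click dial

### The arm

A 6-joint arm with a two-finger parallel gripper is mounted at the origin on the work surface. World frame = base frame: x ahead of the robot, y to its left, z up, the work surface at z = 0. Lengths are in m, angles in rad, forces in N, time in s.
With the tool pointing down it reaches from about 0.275 to 0.975 m from the base axis. Payload 8.4 kg.
Tool frame: the origin (TCP) lies on the centre line of the jaws, within the pads' length; the fingertips stand 11 mm ahead of it and the grasp point (between the pads) lies 8 mm behind it; z points along the fingers, x is the direction in which the jaws open and shut, and the axes are right-handed (so a half turn about z gives the same grasp; the last joint's range is limited). The gripper opens to 92 mm and grips with 3 to 60 N. Pads are 20 mm wide; open, the fingers measure 128 mm over their backs; the gripper's body (75 mm by 189 mm) begins 69 mm behind the grasp point.
Start: joints at [-1.324, 0.353, 1.633, -0, 1.155, -0.002], TCP at [0.154, -0.606, 0.226] pointing down, gripper open.
Joint ranges: [-2.63, 2.63], [-0.92, 2.1], [0.06, 2.66], [-1.3, 4.44], [0, 2.69], [-3.02, 3.02]. Speed limits (rad/s): [2.22, 2.22, 2.79, 3.14, 3.14, 3.14].

### API

Orientations are given as a rotation vector (axis times angle).
In Python, from plant import * gives the robot as it stands.
- The arm moves only by the shell command python3 -m crank 'ROWS'. ROWS is JSON, a list that holds one entry, the list of rows, each a list of 7 numbers: the shift along the world's x, y, z in m, then the turn, a rotation vector about the world's x, y, z in degrees, then the closure, from 0 (fully open) to 1 (shut). A call has 1 to 20 rows; each row shifts and turns the pose as measured when the row begins; what a row does not reach is not made up. A row lasts 1/12 s, in which the tool goes at most 41.7 mm and 7.16 degrees, less where a joint would pass 70% of its speed; a pose out of reach is approached as far as the arm can. A call is refused whole if a number of a shift passes 0.0417 or a number of a turn 7.16, either way. A call with a gripper value outside its range is refused whole. The fingers move at their own pace and stop on an object; the grip force is fixed at half the most. Time passes only in rows, so rows that do not move let the fingers close. It gives the time, the measured TCP pose, the force and the opening at its end, in the units of the state.
- sense(): the state, without advancing time (a new reading comes with each control period).
- camera(name): name is "scene" or "top" or "wrist"; returns the picture (384x512x3 uint8, blue, green, red); there is no depth.
- camera_info(name): a dict with "fx", "fy", "cx", "cy" (pixels), "k1" (the pictures are not rectified: a ray, as slopes to the right and down, at radius r is drawn at 1 + k1 r^2 times it, then the intrinsics apply), "T" (4x4, takes a point from camera to world coordinates). Camera axes: x right, y up, looking along -z (the intrinsics and any distortion apply to the point x, -y, -z); pixel columns grow to the right and rows downward; lengths in m; the calibration is good to about 2 mm. A picture is of the moment at which its call begins: read the wrist's pose just before it. camera_info takes no time and is no camera call; for the wrist camera it gives the pose at the moment of the call.
- sign_off(): hands the job in, once; it reports no verdict.
Trained networks look in the newest picture that a camera, given by its name, has taken for a name from the list of things; names that differ only in an ending like _2 or _b are one class to them, and where a whole thing is asked for, a point or a joint stands for the part that bears it (a point fixed in the world has none). Each returns a list of dicts, best first, with "conf" (0 to 1); they miss things now and then, are a little off and sometimes report something else, mostly with a low value. They report only what shows in the picture. A call takes as long as a camera call. They do not tell look-alikes from the thing itself.
- trace(query, camera): "region" (384x512 bool, what is visible of it) and "location" ([column, row] in pixels, amid what is visible of it).
The state is a dict: "time": time; "joints": joint angles; "joint_vel": joint speeds; "joint_torque": joint torques, N m; "position": TCP position; "ee_rot": TCP orientation; "force": force on the tool from outside, world axes, zero at the start; "wrist_torque": the same for the moment, N m; "gripper_width": finger opening in m.
Only numpy, scipy, OpenCV 4.12 (cv2) and the standard library are available. Lean on these libraries where they do the work, as an engineer would, in place of code of your own. Each camera call takes 0.05 s, during which the arm holds its last target. There are 200 camera calls.

### The job

Slide the loaded key tray into the open bay of the pad press until it is fully home, keeping both keys in it. Then turn the unmarked dial on top of the press back (anticlockwise) to its stop, and from there clockwise exactly six clicks, and let go. Leave the other things on the table where they are.

Things in the scene. Friction and masses are not known exactly. Their poses are not given: they have to be found in the camera images.
- press: Grey pad press fixed to the table: block 150 long (x) x 156 wide (y) x 102 mm high, with a tray bay at table level and a black dial knob on top. Origin on the table under its centre; x points into the bay (the way the tray slides in), z up. Bay (no sill, floor = table): 116 mm wide, 65 mm high, mouth at x = -75, back wall's face at x = +63 mm. A steel platen hangs in it clear of the load.
- bay_mouth (a point): Centre of the bay at its mouth, 9 mm above the table (press frame x = -75, y = 0 mm), press axes. Two low steel guide cheeks (30 mm high) flare outwards from the mouth's sides over 33 mm in front of it, from y = +-58 to about +-72 mm.
- dial_grip (a point): On the vertical axis of the dial knob at the height to grip it, 134 mm above the table. Belongs to the press: does not turn with the knob. Knob: round, black, evenly fluted, no pointer or marks, diameter 50 mm, from 110 to 148 mm above the table, over a steel disc (radius 36 mm, top at 107 mm). 15 clicks to a full turn (24 degrees per click).
- dial_top (a point): Centre of the knob's top, 148 mm above the table (press axes). Passing a click takes 0.15 to 0.3 N m; let go, the knob springs into the nearest click. Anticlockwise from above it ends at a hard stop, itself a rest position (click 0), where resistance rises above a click's and stays; clockwise from it are 10 clicks. It starts 2 to 4 clicks from the stop, not readable by eye: find the stop by touch, then count.
- platen (a joint): Downward travel of the steel platen in the press (m), driven by the dial's screw: 0 with the dial at its stop, +0.00025 m for each click clockwise, 0.0015 m at six clicks. A reading's noise is far larger than a click.
- tray_pan (a point): Centre of the pan of the loose aluminium tray, 9 mm above its underside. Pan: open, 140 long (x) x 110 wide (y) x 18 mm high, walls and floor 4 mm; x points to the end that enters the press first. About 0.5 kg, flat on the table. Fully home the pan touches the bay's back wall: this point is then at x = -7, y = 0 mm in the press frame, the fin outside the bay.
- tray_fin (a point): Grip point on the tray's upright dark wooden handle fin, 65 mm above the table. The fin is 50 mm long (tray x), 14 mm thick (tray y), from 9 to 85 mm high; it stands behind the pan, its centre 115 mm from the pan's centre towards tray -x. Same axes as the tray.
- key_a_mid (a point): Middle of a brass saxophone key lying in the tray: 92 mm long, cup 34 mm wide, 8 mm high, 50 g. Not to be handled.
- key_b_mid (a point): Middle of the second, like brass key lying in the tray.
- rod_driver: Bystander: chrome rod-driver (screwdriver), 170 mm, lying on the table; origin at its underside.
- key_guard: Bystander: copper key guard, 78 x 48 x 26 mm; origin at the underside.
- swage_block: Bystander: black cast-iron swage block, 85 x 85 x 50 mm; origin at the underside.
- pad_jar: Bystander: glass jar, 60 mm wide, 70 mm high; origin at the underside.
- mallet: Bystander: hammer with a light wooden handle, 200 mm, lying on the table; origin at the underside.
- rod_spool: Bystander: brass spool, 60 mm wide, 45 mm high; origin at the underside.
There are look-alikes about, which are no part of the job. Leave any yellow look-alike of the press alone. What is shaped like the part that bears key_b_mid but pink is not meant.

How it is judged:
On the way, in this order (a step that is already met when the one before it is completed fails the run):
1. the tray is fully home in the press with both keys in it (x of tray_pan in the frame of press above -0.014 m and y of tray_pan in the frame of press between -0.006 and 0.006 m and angle between the x axis of tray_pan and the x axis of press, either way round below 0.07 rad and height (world z) of tray_pan below 0.015 m and x of key_a_mid in the frame of tray_pan between -0.07 and 0.07 m and y of key_a_mid in the frame of tray_pan between -0.055 and 0.055 m and z of key_a_mid in the frame of tray_pan between -0.009 and 0.012 m and x of key_b_mid in the frame of tray_pan between -0.07 and 0.07 m and y of key_b_mid in the frame of tray_pan between -0.055 and 0.055 m and z of key_b_mid in the frame of tray_pan between -0.009 and 0.012 m), for 0.2 s.
2. then the dial is turned back to its stop (value of joint platen below 7.5e-05 m), for 0.1 s.
At the end, for the whole second after the job is handed in: The dial rests six clicks clockwise of its stop (platen travel within 0.4 of a click of six clicks); the tray is flat in the bay within 7 mm of fully home, centred within 6 mm, aligned within 4 degrees and at rest; both keys lie in its pan; the robot has let go (all of step 1 and value of joint platen between 0.0014 and 0.0016 m and linear speed of tray below 0.01 m/s); the robot touches nothing.
It fails at once if a bystander (rod-driver, key guard, swage block, jar, hammer or spool) is moved more than 30 mm (distance of any of rod_driver, key_guard, swage_block, pad_jar, mallet, rod_spool from where it was at the start of the episode above 0.03 m).
It also fails if it takes over 72 s, if anything falls off the work surface, if the arm or the gripper's body presses on something with over 40 N, if the wrist force passes 120 N, or if a joint passes its speed limit or range.

## Working session

There is one attempt and no reset: what is moved stays moved. The work goes in short steps, Python scripts to look and compute and a shell command to move; the robot and the scene stay as the last step left them, time stands still between calls to the robot, and variables do not carry over. Pictures are saved under pics/ and viewed, about 8 in all and at most 12, crops included, and the job is handed in when it is done.

```bash
mkdir -p pics; ls; cat > h.py <<'E'
from plant import *
import numpy as np, cv2
def unproj(px,name,z,info=None):
    c=info or camera_info(name)
    d=np.array([(px[0]-c['cx'])/c['fx'],(px[1]-c['cy'])/c['fy']]);u=d.copy()
    for _ in range(20): u=d/(1+c['k1']*(u@u))
    T=np.array(c['T']);r=T[:3,:3]@np.array([u[0],-u[1],-1]);o=T[:3,3]
    return o+r*(z-o[2])/r[2]
def proj(P,name,info=None):
    c=info or camera_info(name);T=np.linalg.inv(np.array(c['T']));p=T[:3,:3]@np.array(P)+T[:3,3]
    u=np.array([p[0],-p[1]])/-p[2];u=u*(1+c['k1']*(u@u))
    return np.array([u[0]*c['fx']+c['cx'],u[1]*c['fy']+c['cy']])
E
python3 - <<'E'
from h import *
s=sense();print({k:np.round(v,3).tolist() for k,v in s.items()})
for n in("top","scene"):
    im=camera(n);cv2.imwrite(f"pics/{n}0.png",im)
    for q in("press","tray_pan","tray_fin","key_a_mid","dial_top"):
        for r in trace(q,n)[:3]: print(n,q,round(r['conf'],2),np.round(r['location']),r['region'].sum())
E
```

```text
pics
{'time': 0.0, 'joints': [-1.324, 0.354, 1.634, 0.0, 1.155, -0.002], 'joint_vel': [0.001, 0.0, -0.0, 0.0, 0.001, -0.001], 'joint_torque': [0.002, -59.384, -33.421, 0.07, 0.024, -0.0], 'position': [0.154, -0.605, 0.225], 'ee_rot': [-2.479, 1.928, 0.002], 'force': [0.344, 0.097, 0.17], 'wrist_torque': [0.016, -0.01, 0.026], 'gripper_width': 0.092}
top press 0.94 [174. 185.] 3786
top press 0.6 [158. 290.] 3973
top tray_pan 0.88 [292. 184.] 1712
top tray_pan 0.73 [275. 100.] 1039
top tray_fin 0.93 [290. 186.] 1962
top dial_top 0.91 [158. 288.] 4023
top dial_top 0.73 [176. 188.] 3739
top dial_top 0.71 [354. 255.] 246
scene press 0.83 [282. 174.] 1682
scene press 0.74 [231. 149.] 1545
scene tray_pan 0.86 [234. 244.] 1288
scene tray_fin 0.63 [234. 245.] 1279
scene dial_top 0.96 [282. 174.] 1665
scene dial_top 0.87 [231. 147.] 1635
scene dial_top 0.19 [250. 240.] 146
```

```bash
python3 - <<'E'
import cv2
im=cv2.imread("pics/top0.png");cv2.imwrite("pics/top0c.png",cv2.resize(im[60:340,90:430],None,fx=2.35,fy=2.1)[:600,:800])
a=cv2.resize(im[50:350,90:430],(680,600));cv2.imwrite("pics/top0c.png",a)
E
```

```text
(no output)
```

View pics/top0c.png

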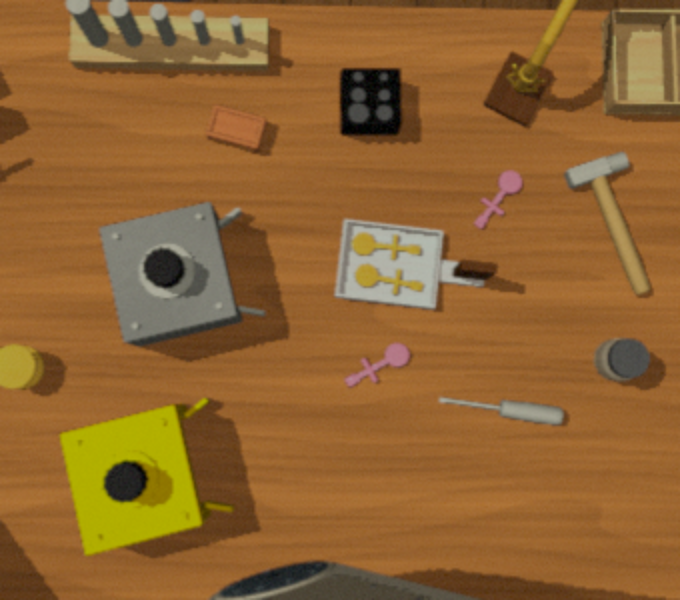

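View pics/scene0.png

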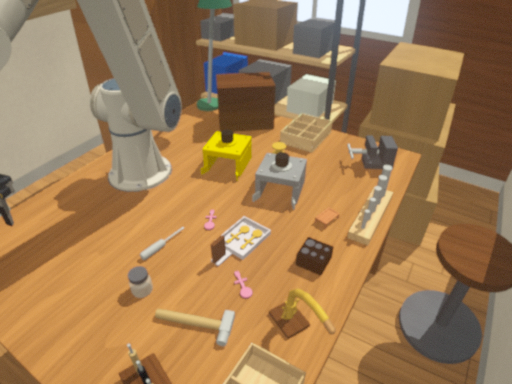

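The grey press is at top pixel (175,186); its yellow look-alike at (155,290) is to be left. There is only one tray, at (285,182), with its fin at about (326,185). The pink keys at (340,150) and (280,232) are not meant.

```bash
cat >> h.py <<'E'
from scipy.optimize import least_squares
def fit(pix,loc,name,x0,info=None):
    c=info or camera_info(name);f=lambda v:np.concatenate([proj([v[0]+np.cos(v[2])*p[0]-np.sin(v[2])*p[1],v[1]+np.sin(v[2])*p[0]+np.cos(v[2])*p[1],p[2]],name,c)-q for p,q in zip(loc,pix)])
    r=least_squares(f,x0);return r.x,np.abs(r.fun).max()
E
python3 - <<'E'
from h import *
im=cv2.imread("pics/top0.png")
o=np.array([90,50])
pp=[np.array(p)/2+o for p in[(101,229),(209,203),(240,318),(127,341)]]
tp=[np.array(p)/2+o for p in[(344,220),(443,231),(436,308),(335,297)]]
for p in pp: print('press',unproj(p,"top",.102))
for p in tp: print('tray',unproj(p,"top",.018))
print('knob',unproj(np.array([165,267])/2+o,"top",.148))
print('fin top',unproj(np.array([472,270])/2+o,"top",.085),[np.round(unproj(np.array(q)/2+o,"top",.085),3) for q in((455,264),(495,268))])
for n,q in(('guard',(237,128)),('swage',(370,102)),('driver',(500,410)),('jar',(622,360)),('pink1',(495,200)),('pink2',(380,365)),('yel',(130,480))): print(n,np.round(unproj(np.array(q)/2+o,"top",.02),3))
E
```

```text
press [0.5874808  0.28828999 0.102     ]
press [0.62409814 0.14883638 0.102     ]
press [0.47313321 0.10481081 0.102     ]
press [0.44188184 0.24903126 0.102     ]
tray [ 0.61993818 -0.03151013  0.018     ]
tray [ 0.60613518 -0.17126453  0.018     ]
tray [ 0.49705164 -0.16086358  0.018     ]
tray [ 0.51079211 -0.01985558  0.018     ]
knob [0.53224249 0.19614916 0.148     ]
fin top [ 0.54197318 -0.20018842  0.085     ] [array([ 0.55 , -0.178,  0.085]), array([ 0.545, -0.231,  0.085])]
guard [0.75  0.122 0.02 ]
swage [ 0.792 -0.067  0.02 ]
driver [ 0.357 -0.248  0.02 ]
jar [ 0.427 -0.419  0.02 ]
pink1 [ 0.651 -0.245  0.02 ]
pink2 [ 0.417 -0.083  0.02 ]
yel [0.259 0.254 0.02 ]
```

```bash
python3 -m crank '[[[0.028,0.0284,0,0,0,5,0],[0.028,0.0284,0,0,0,5,0],[0.028,0.0284,0,0,0,5,0],[0.028,0.0284,0,0,0,5,0],[0.028,0.0284,0,0,0,5,0],[0.028,0.0284,0,0,0,5,0],[0.028,0.0284,0,0,0,5,0],[0.028,0.0284,0,0,0,5,0],[0.028,0.0284,0,0,0,5,0],[0.028,0.0284,0,0,0,5,0],[0.028,0.0284,0,0,0,5,0],[0.028,0.0284,0,0,0,5,0],[0.028,0.0284,0,0,0,5,0],[0.028,0.0284,0,0,0,5,0],[0,0,0,0,0,0,0]]]'
python3 - <<'E'
from h import *
s=sense();c=camera_info("wrist");im=camera("wrist");cv2.imwrite("pics/w1.png",im)
import pickle;pickle.dump(c,open("w1.pkl","wb"))
print(np.round(s['position'],4),np.round(s['ee_rot'],3),np.round(s['joints'],2),np.round(c['T'],3).tolist())
for q in("tray_fin","tray_pan","press"):
    for r in trace(q,"wrist")[:2]: print(q,round(r['conf'],2),np.round(r['location']),r['region'].sum())
E
```

```text
time: 1.85
position: [0.5582, -0.1904, 0.2283]
ee_rot: [3.138, -0.073, 0.018]
force: [0.3, 0.4, -0.5]
gripper_width: 0.0921
[ 0.5582 -0.1904  0.2283] [ 3.138 -0.073  0.018] [-0.33  0.29  1.72  0.    1.12 -0.29] [[0.999, 0.047, 0.001, 0.559], [-0.046, 0.967, 0.25, -0.122], [0.01, -0.25, 0.968, 0.387], [0.0, 0.0, 0.0, 1.0]]
tray_fin 0.74 [252. 102.] 11509
tray_pan 0.79 [252.  97.] 12016
```

View pics/w1.png

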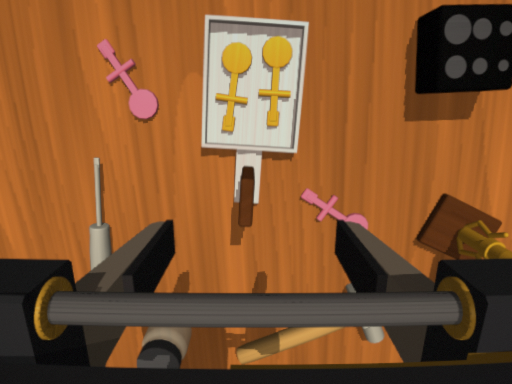

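The wrist picture shows the tray rim corners at (205,17), (308,22), (297,152) and (203,149). The fin's dark top runs from about (247,170) to (246,224), with the pink key beside it to ignore.

```bash
python3 - <<'E'
from h import *
import pickle;c=pickle.load(open("w1.pkl","rb"))
P=[(205,16),(308,22),(297,153),(202,150)]
L=[(.07,.055,.018),(.07,-.055,.018),(-.07,-.055,.018),(-.07,.055,.018)]
x,e=fit(P,L,"wrist",[.56,-.1,1.5],c);d=np.array([np.cos(x[2]),np.sin(x[2])])
print(x,np.degrees(x[2]),e,'fin',x[:2]-.115*d)
for q in((247,170),(246,224),(247,197)):print(unproj(q,"wrist",.085,c))
for l in [(-.09,0,.085),(-.14,0,.085)]:
  p=x[:2]+l[0]*d;print(proj([*p,.085],"wrist",c))
E
```

```text
[ 0.5620772  -0.09832978  1.47392743] 84.44982127696143 1.5521790416393344 fin [ 0.55095469 -0.21279065]
[ 0.552156   -0.17788397  0.085     ]
[ 0.54832516 -0.23255008  0.085     ]
[ 0.55077379 -0.20463942  0.085     ]
[248.79544825 180.16500052]
[246.47958604 228.79236519]
```

```bash
python3 -m crank '[[[-0.007,-0.021,0,0,0,-2.9,0],[0,0,-0.028,0,0,0,0],[0,0,-0.028,0,0,0,0],[0,0,-0.028,0,0,0,0],[0,0,-0.028,0,0,0,0],[0,0,-0.028,0,0,0,0],[0,0,-0.015,0,0,0,0],[0,0,0,0,0,0,0]]]'
```

```text
time: 2.72
position: [0.5375, -0.2302, 0.0711]
ee_rot: [3.126, -0.21, 0.021]
force: [-0.7, 0.7, 0.3]
gripper_width: 0.0918
```

```bash
python3 -m crank '[[[0.007,0.01,-0.006,0,0,1,0],[0.003,0.005,-0.004,0,0,0.6,0],[0,0,0,0,0,0,0],[0,0,0,0,0,0,0]]]'
```

```text
time: 3.05
position: [0.5474, -0.2171, 0.0626]
ee_rot: [3.128, -0.172, 0.023]
force: [-0.4, -0.1, -0.2]
gripper_width: 0.0917
```

```bash
python3 -m crank '[[[0.0035,0.006,-0.005,0,0.8,0.6,0],[0,0,0,0,0,0,0],[0,0,0,0,0,0,1],[0,0,0,0,0,0,1],[0,0,0,0,0,0,1],[0,0,0,0,0,0,1],[0,0,0,0,0,0,1],[0,0,0,0,0,0,1],[0,0,0,0,0,0,1],[0,0,0,0,0,0,1]]]'
python3 - <<'E'
from h import *
c=camera_info("wrist");im=camera("wrist");cv2.imwrite("pics/w2.png",im)
import pickle;pickle.dump(c,open("w2.pkl","wb"))
s=sense();print(s)
E
```

```text
time: 3.88
position: [0.5538, -0.2108, 0.0607]
ee_rot: [3.126, -0.152, 0.008]
force: [-0.3, -0.0, -0.3]
gripper_width: 0.0407
{'time': 3.9333, 'joints': array([-0.3606661 ,  0.49986642,  1.83276974, -0.01333685,  0.80065391,
       -0.25448537]), 'joint_vel': array([ 0.00021043,  0.00030635, -0.00144007, -0.00043262, -0.00041329,
        0.00025306]), 'joint_torque': array([ 4.42473544e-02, -6.07225800e+01, -2.48165363e+01,  1.73008768e-02,
       -1.76095788e-02,  4.25033677e-04]), 'position': array([ 0.55371562, -0.21080276,  0.06069997]), 'ee_rot': array([ 3.1262331 , -0.15163912,  0.00782931]), 'force': array([-0.54806568, -0.80141533, -0.3428673 ]), 'wrist_torque': array([-0.082247  , -0.06475571,  0.01326026]), 'gripper_width': 0.03644841123060758}
```

View pics/w2.png

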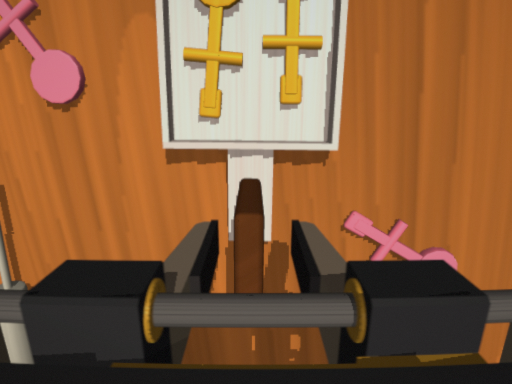

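The jaws straddle the fin, whose top runs (249,180)–(249,295), so I finish closing.

```bash
python3 -m crank '[[[0,0,0,0,0,0,1],[0,0,0,0,0,0,1],[0,0,0,0,0,0,1],[0,0,0,0,0,0,1],[0,0,0,0,0,0,1],[0,0,0,0,0,0,1],[0,0,0,0,0,0,1]]]'
python3 - <<'E'
from h import *
s=sense();print(np.round(s['position'],4),np.round(s['ee_rot'],4),s['force'],s['gripper_width'])
a,b,t=.5317,.1977,np.radians(104.5);d=np.array([np.cos(t),np.sin(t)])
for x in(-.122,-.30,-.26): print(x,np.array([a,b])+x*d)
E
```

```text
time: 4.52
position: [0.5529, -0.211, 0.0607]
ee_rot: [3.126, -0.151, 0.005]
force: [-0.2, -0.4, 0.8]
gripper_width: 0.0138
[ 0.5529 -0.211   0.0607] [ 3.1261 -0.1508  0.0051] [-0.19856497 -0.4232814   0.84229049] 0.013827268092777853
-0.122 [0.56224636 0.07958599]
-0.3 [ 0.606814   -0.09274429]
-0.26 [ 0.5967988  -0.05401839]
```

```bash
python3 -m crank '[[[0.002,0.003,0,0,0,0.6,1],[0.004,0.006,0,0,0,1.2,1],[0.004,0.006,0,0,0,1.2,1],[0.004,0.006,0,0,0,1.2,1],[0.004,0.006,0,0,0,1.2,1],[0.004,0.006,0,0,0,1.2,1],[0.004,0.006,0,0,0,1.2,1],[0.004,0.006,0,0,0,1.2,1],[0,0,0,0,0,0,1]]]'
```

```text
time: 5.27
position: [0.5863, -0.1612, 0.0606]
ee_rot: [3.126, 0.125, 0.007]
force: [0.2, -1.0, 0.9]
gripper_width: 0.0139
```

```bash
python3 -m crank '[[[0.002,0.003,0,0,0,0.6,1],[0.003,0.006,0,0,0,1.2,1],[0.003,0.006,0,0,0,1.2,1],[0.003,0.006,0,0,0,1.2,1],[0.003,0.006,0,0,0,1.2,1],[0.003,0.006,0,0,0,1.2,1],[0.003,0.006,0,0,0,1.2,1],[0.002,0.004,0,0,0,0.8,1],[0,0,0,0,0,0,1],[0,0,0,0,0,0,1]]]'
python3 - <<'E'
from h import *
import pickle
s=sense();print(np.round(s['position'],4),np.round(s['ee_rot'],4))
c=camera_info("wrist");pickle.dump(c,open("w3.pkl","wb"));w=camera("wrist");t=camera("top")
cv2.imwrite("pics/w3.png",np.hstack([cv2.resize(w,(400,300)),cv2.resize(t[90:270,130:370],(400,300))])); cv2.imwrite("pics/w3raw.png",w); cv2.imwrite("pics/t3raw.png",t)
a=cv2.resize(t[120:240,130:330],(800,480),interpolation=cv2.INTER_CUBIC);cv2.imwrite("pics/t3c.png",a)
E
```

```text
time: 6.1
position: [0.611, -0.113, 0.0607]
ee_rot: [3.105, 0.387, 0.009]
force: [-0.1, -3.0, 1.1]
gripper_width: 0.0138
[ 0.611  -0.113   0.0607] [3.1049 0.3874 0.0087]
```

View pics/w3raw.png

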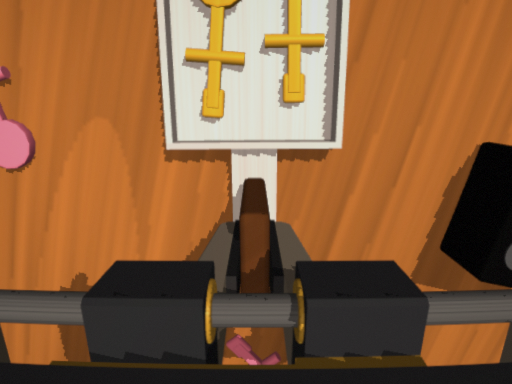

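View pics/t3c.png

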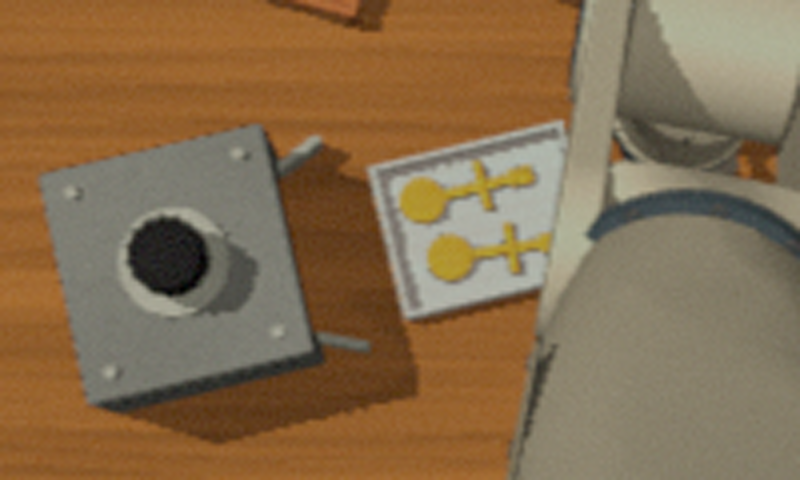

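Tray is gripped and turned in line; press screws are at (72,192), (240,154), (278,331), (111,372) in the 4x crop, the pan's front corners at (369,167) and (409,321).

```bash
python3 - <<'E'
from h import *
import pickle
o=np.array([130,120]);U=lambda q,z:unproj((np.array(q)-1.5)/4+o,"top",z)[:2]
S=[U(q,.103) for q in((72,192),(240,154),(278,331),(111,372))]
C=[U(q,.102) for q in((40,177),(261,125),(319,351),(92,402))]
ang=lambda v:np.degrees(np.arctan2(v[1],v[0]))
for n,K in(('screws',S),('corners',C)):
    print(n,np.mean(K,0),[ang(v)for v in(K[0]-K[1],K[3]-K[2])],[ang(v)+90 for v in(K[1]-K[2],K[0]-K[3])],[np.linalg.norm(v).round(4) for v in(K[0]-K[1],K[3]-K[2],K[1]-K[2],K[0]-K[3])])
print('knob',U((168,256),.148),'disc',U((175,262),.107))
K=[U(q,.018) for q in((369,167),(409,321),(564,122))]
print('tray',K,ang(K[0]-K[2]),ang(K[0]-K[1])+90,np.linalg.norm(K[0]-K[1]),np.linalg.norm(K[0]-K[2]))
print('cheeks',U((322,140),.03),U((369,347),.03))
c=pickle.load(open("w3.pkl","rb"))
A,B=unproj((166,149),"wrist",.018,c)[:2],unproj((341,149),"wrist",.018,c)[:2]
print('wrist rear corners',A,B,ang(B-A)+90,np.linalg.norm(A-B),(A+B)/2)
E
```

```text
screws [0.53436091 0.20078868] [np.float64(103.86297658627578), np.float64(104.60279104481535)] [np.float64(103.45146786594636), np.float64(104.18135380401864)] [np.float64(0.1116), np.float64(0.11), np.float64(0.1194), np.float64(0.1208)]
corners [0.53376053 0.199087  ] [np.float64(104.41348997851446), np.float64(103.40671411329286)] [np.float64(105.57482490679999), np.float64(105.04565737090662)] [np.float64(0.1474), np.float64(0.1488), np.float64(0.1541), np.float64(0.1515)]
knob [0.53189926 0.19831599] disc [0.53361166 0.20038421]
tray [array([0.61442537, 0.08121204]), array([0.50610271, 0.05137265]), array([ 0.64862954, -0.05565986])] 104.03080365692807 105.40115791017989 0.11235740686987955 0.1410809770874097
cheeks [0.63082351 0.11358024] [0.48660914 0.07813193]
wrist rear corners [ 0.54493085 -0.08388542] [ 0.65171481 -0.05680896] 104.22821568577456 0.11016328489555369 [ 0.59832283 -0.07034719]
```

```bash
python3 -m crank '[[[0.002,0.001,0,0,0,0,1],[0.001,0.003,0,0,0,0,1],[-0.002,0.008,0,0,0,0,1],[-0.002,0.008,0,0,0,0,1],[-0.002,0.008,0,0,0,0,1],[-0.002,0.008,0,0,0,0,1],[0,0,0,0,0,0,1],[0,0,0,0,0,0,1]]]'
python3 - <<'E'
from h import *
s=sense();print(np.round(s['position'],4),np.round(s['ee_rot'],4),s['force'].round(1))
r=s['position'][:2]-[.5335,.1995];d=np.array([-.2453,.9694]);n=np.array([-.9694,-.2453]);print(r@d,r@n)
t=camera("top");a=cv2.resize(t[120:240,130:330],(800,480),interpolation=cv2.INTER_CUBIC);cv2.imwrite("pics/t4c.png",a)
E
```

```text
time: 6.87
position: [0.6051, -0.0737, 0.0608]
ee_rot: [3.106, 0.382, 0.01]
force: [1.6, -1.2, -0.0]
gripper_width: 0.0141
[ 0.6051 -0.0737  0.0608] [3.1062 0.3819 0.0103] [ 1.6 -1.2 -0. ]
-0.2823775905222275 -0.002391456800523744
```

View pics/t4c.png

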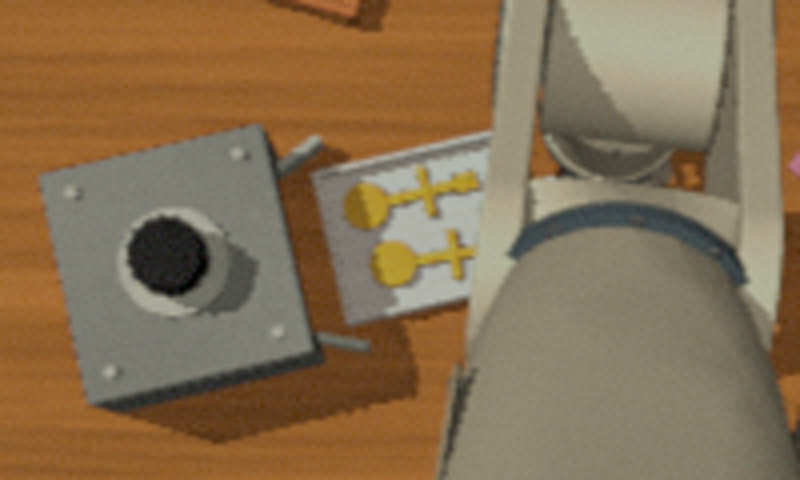

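```bash
python3 - <<'E'
from h import *
o=np.array([130,120]);U=lambda q,z:unproj((np.array(q)-1.5)/4+o,"top",z)[:2]
d=np.array([-.2453,.9694]);n=np.array([-.9694,-.2453]);P=lambda q,z:((U(q,z)-[.5335,.1995])@np.array([d,n]).T).round(4)
for q in((313,175),(349,324)):print('pan',P(q,.018))
for q in((322,140),(318,133),(370,347),(369,341)):print('cheek tip',P(q,.03))
E
```

```text
pan [-0.0951 -0.053 ]
pan [-0.0959  0.0552]
cheek tip [-0.1072 -0.0733]
cheek tip [-0.1056 -0.0787]
cheek tip [-0.1068  0.0754]
cheek tip [-0.1071  0.0712]
```

Pan sits centred within ~1 mm of the mouth (corners at y −53/+55 mm); push on in.

```bash
cat > s.py <<'E'
from h import *
s=sense();r=s['position'][:2]-[.5335,.1995];d=np.array([-.2453,.9694]);n=np.array([-.9694,-.2453])
v=s['ee_rot'];print(s['time'],'x,y',(r@d).round(4),(r@n).round(4),'z',s['position'][2].round(4),'head',np.degrees(2*np.arctan2(v[1],v[0])).round(2),'F',(s['force'][:2]@d).round(1),(s['force'][:2]@n).round(1),s['force'][2].round(1),'T',s['wrist_torque'].round(2),'w',s['gripper_width'].round(4),'j6',s['joints'][5].round(2))
E
python3 -m crank '[[[-0.0012,0.0048,0,0,0,0.1,1],[-0.0024,0.0097,0,0,0,0.1,1],[-0.0024,0.0097,0,0,0,0,1],[-0.0024,0.0097,0,0,0,0,1],[-0.0012,0.0048,0,0,0,0,1],[0,0,0,0,0,0,1]]]'; python3 s.py
```

```text
time: 7.42
position: [0.5945, -0.0315, 0.0608]
ee_rot: [3.106, 0.386, 0.011]
force: [1.2, -3.0, -0.8]
gripper_width: 0.014Traceback (most recent call last):
  File "s.py", line 3, in <module>
    v=s['ee_rot'];print(s['time'],'x,y',(r@d).round(4),(r@n).round(4),'z',s['position'][2].round(4),'head',np.degrees(2*np.arctan2(v[1],v[0])).round(2),'F',(s['force'][:2]@d).round(1),(s['force'][:2]@n).round(1),s['force'][2].round(1),'T',s['wrist_torque'].round(2),'w',s['gripper_width'].round(4),'j6',s['joints'][5].round(2))
                                                                                                                                                                                                                                                                              ^^^^^^^^^^^^^^^^^^^^^^^^
AttributeError: 'float' object has no attribute 'round'
```

```bash
sed -i "s/s\['gripper_width'\].round(4)/round(s['gripper_width'],4)/" s.py
python3 -m crank '[[[-0.0012,0.0048,0,0,0,0,1],[-0.0024,0.0097,0,0,0,0,1],[-0.0024,0.0097,0,0,0,0,1],[-0.0024,0.0097,0,0,0,0,1],[-0.0024,0.0097,0,0,0,0,1],[-0.0024,0.0097,0,0,0,0,1],[-0.0024,0.0097,0,0,0,0,1],[-0.0012,0.0048,0,0,0,0,1],[0,0,0,0,0,0,1]]]'; python3 s.py
```

```text
time: 8.17
position: [0.5751, 0.0445, 0.0608]
ee_rot: [3.106, 0.388, 0.01]
force: [1.1, -2.2, 0.4]
gripper_width: 0.0142
8.1667 x,y -0.1604 -0.0023 z 0.0608 head 14.24 F -2.4 -0.6 0.4 T [-0.33  0.05  0.15] w 0.0142 j6 -0.16
```

```bash
python3 -m crank '[[[-0.0018,0.007,0,0,0,0,1],[-0.0018,0.007,0,0,0,0,1],[-0.0012,0.0048,0,0,0,0,1],[-0.0008,0.003,0,0,0,0,1],[-0.0008,0.003,0,0,0,0,1],[-0.0008,0.003,0,0,0,0,1],[0,0,0,0,0,0,1]]]'; python3 s.py
```

```text
time: 8.75
position: [0.5672, 0.0749, 0.0607]
ee_rot: [3.105, 0.388, 0.009]
force: [0.5, 0.5, 0.3]
gripper_width: 0.0137
8.75 x,y -0.1291 -0.0021 z 0.0607 head 14.24 F 0.3 -0.6 0.3 T [0.01 0.12 0.07] w 0.0137 j6 -0.1
```

```bash
python3 -m crank '[[[-0.0008,0.003,0,0,0,0,1],[-0.0005,0.002,0,0,0,0,1],[-0.0005,0.002,0,0,0,0,1],[0,0,0,0,0,0,1]]]'; python3 s.py;python3 -m crank '[[[-0.0005,0.002,0,0,0,0,1],[-0.0005,0.002,0,0,0,0,1]]]'; python3 s.py
```

```text
time: 9.08
position: [0.5653, 0.0806, 0.0608]
ee_rot: [3.103, 0.388, 0.009]
force: [-0.1, 0.6, -1.6]
gripper_width: 0.0138
9.0833 x,y -0.1231 -0.0017 z 0.0608 head 14.27 F 0.6 -0.1 -1.6 T [ 0.24  0.16 -0.05] w 0.0138 j6 -0.09
time: 9.25
position: [0.5652, 0.081, 0.0615]
ee_rot: [3.097, 0.39, 0.01]
force: [1.9, -16.9, 5.0]
gripper_width: 0.0137
9.25 x,y -0.1226 -0.0017 z 0.0615 head 14.36 F -16.9 2.3 5.0 T [-2.68 -0.13 -0.17] w 0.0137 j6 -0.08
```

Contact with the back wall at 17 N and x ≈ −122.6 mm (fin's home position is −122), so the tray is home. Release and rise.

```bash
python3 -m crank '[[[0,0,0,0,0,0,1],[0,0,0,0,0,0,1],[0,0,0,0,0,0,0],[0,0,0,0,0,0,0],[0,0,0,0,0,0,0],[0,0,0,0,0,0,0],[0,0,0,0,0,0,0],[0,0,0,0,0,0,0],[0,0,0.02,0,0,0,0],[0,0,0.03,0,0,0,0],[0,0,0.03,0,0,0,0],[0,0,0.03,0,0,0,0],[0,0,0.03,0,0,0,0],[0,0,0,0,0,0,0]]]'; python3 s.py
python3 - <<'E'
from h import *
import pickle
pickle.dump(camera_info("wrist"),open("w5.pkl","wb"));cv2.imwrite("pics/w5.png",camera("wrist"))
E
```

```text
time: 10.42
position: [0.5618, 0.0823, 0.2048]
ee_rot: [3.099, 0.388, 0.0]
force: [1.1, -0.0, 0.8]
gripper_width: 0.0911
10.4167 x,y -0.1205 0.0013 z 0.2048 head 14.29 F -0.3 -1.0 0.8 T [ 0.02 -0.16  0.03] w 0.0911 j6 -0.09
```

View pics/w5.png

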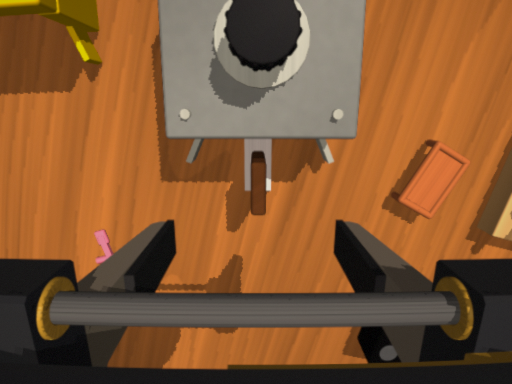

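Tray is in the bay with only the handle (246–270,140–215) showing; knob top is at about (263,28), the disc's lower edge at (262,87).

```bash
python3 - <<'E'
from h import *
import pickle
c=pickle.load(open("w5.pkl","rb"))
d=np.array([-.2453,.9694]);n=np.array([-.9694,-.2453]);Q=np.array([d,n])
def show(l,q,z):
    p=unproj(q,"wrist",z,c)[:2];print(l,p.round(4),((p-[.5335,.1995])@Q.T).round(4))
show('disc low (-36,0)',(262,87),.107);show('discL',(214,40),.107);show('discR',(309,40),.107)
show('screwL',(185,115),.103);show('screwR',(338,115),.103)
show('edgeL (-75,78)',(166,137),.102);show('edgeR',(356,137),.102)
show('knob L',(224,30),.148);show('knob R',(301,30),.148)
show('fin front(-.097,0)',(258,154),.085);show('fin rear -.147',(258,212),.085)
E
```

```text
disc low (-36,0) [0.545  0.1649] [-0.0364 -0.0026]
discL [0.502  0.1887] [-0.0028  0.0332]
discR [0.5702 0.2061] [-0.0026 -0.0372]
screwL [0.4912 0.1296] [-0.0574  0.0582]
screwR [0.6087 0.1597] [-0.0571 -0.0631]
edgeL (-75,78) [0.4794 0.1087] [-0.0748  0.0747]
edgeR [0.6285 0.1468] [-0.0744 -0.0792]
knob L [0.5134 0.1899] [-0.0044  0.0219]
knob R [0.5595 0.2017] [-0.0043 -0.0257]
fin front(-.097,0) [0.5559 0.1111] [-0.0912  0.    ]
fin rear -.147 [0.5692 0.0595] [-0.1444 -0.0003]
```

```bash
sed -i 's/\[.5335,.1995\]/[.5355,.2000]/' s.py; python3 -m crank '[[[-0.003,0.012,0,0,0,5,0],[-0.003,0.013,0,0,0,5,0],[-0.003,0.013,0,0,0,5,0],[-0.003,0.013,0,0,0,5,0],[-0.003,0.013,0,0,0,5,0],[-0.003,0.013,0,0,0,5,0],[-0.003,0.013,0,0,0,5,0],[-0.002,0.012,0,0,0,5,0],[0,0,0,0,0,0,0],[0,0,0,0,0,0,0]]]'; python3 s.py
```

```text
time: 11.3
position: [0.5306, 0.1864, 0.1907]
ee_rot: [2.758, 1.468, -0.014]
force: [-0.9, 0.5, 0.4]
gripper_width: 0.0915
11.3 x,y -0.012 0.0081 z 0.1907 head 56.03 F 0.8 0.8 0.4 T [ 0.02 -0.15 -0.04] w 0.0915 j6 -0.62
```

```bash
python3 -m crank '[[[0.005,0.0136,0.003,0,0,0,0],[0,0,0,0,0,0,0],[0,0,0,0,0,0,0]]]'; python3 s.py
```

```text
time: 11.55
position: [0.5356, 0.1997, 0.1922]
ee_rot: [2.764, 1.457, -0.018]
force: [-0.5, -0.1, -0.7]
gripper_width: 0.092
11.55 x,y -0.0004 -0.0 z 0.1922 head 55.61 F 0.0 0.5 -0.7 T [ 0.04 -0.14 -0.  ] w 0.092 j6 -0.6
```

```bash
python3 -m crank '[[[0,0,-0.015,0,0,0,0],[0,0,-0.018,0,0,0,0],[0,0,-0.016,0,0,0,0],[0,0,-0.006,0,0,0,0],[0,0,0,0,0,0,0]]]'; python3 s.py
```

```text
time: 11.97
position: [0.538, 0.1986, 0.1366]
ee_rot: [2.768, 1.447, -0.013]
force: [0.2, 0.3, -0.7]
gripper_width: 0.0919
11.9667 x,y -0.0019 -0.0021 z 0.1366 head 55.2 F 0.2 -0.3 -0.7 T [ 0.01 -0.16  0.  ] w 0.0919 j6 -0.59
```

```bash
python3 -m crank '[[[-0.0025,0.0014,-0.009,0,0,0,0],[0,0,0,0,0,0,0],[0,0,0,0,0,0,0.7],[0,0,0,0,0,0,0.7],[0,0,0,0,0,0,0.7],[0,0,0,0,0,0,0.7],[0,0,0,0,0,0,0.7],[0,0,0,0,0,0,0.7],[0,0,0,0,0,0,0.7],[0,0,0,0,0,0,0.7],[0,0,0,0,0,0,0.7],[0,0,0,0,0,0,0.7]]]'; python3 s.py
```

```text
time: 12.97
position: [0.537, 0.2001, 0.1303]
ee_rot: [2.769, 1.444, -0.006]
force: [-0.7, -1.2, 0.6]
gripper_width: 0.0491
12.9667 x,y -0.0003 -0.0015 z 0.1303 head 55.09 F -1.0 0.9 0.6 T [-0.01 -0.19  0.03] w 0.0491 j6 -0.58
```

```bash
for i in 1; do python3 -m crank '[[[0,0,0,0,0,3,1],[0,0,0,0,0,3,1],[0,0,0,0,0,3,1],[0,0,0,0,0,3,1]]]' >/dev/null; python3 s.py; done; python3 -m crank '[[[0,0,0,0,0,3,1],[0,0,0,0,0,3,1],[0,0,0,0,0,3,1],[0,0,0,0,0,3,1]]]' >/dev/null; python3 s.py;python3 -m crank '[[[0,0,0,0,0,3,1],[0,0,0,0,0,3,1],[0,0,0,0,0,3,1],[0,0,0,0,0,3,1]]]' >/dev/null; python3 s.py
```

```text
13.3 x,y -0.0003 -0.0015 z 0.1303 head 67.39 F 0.1 0.5 -1.6 T [ 0.12 -0.16  0.02] w 0.0494 j6 -0.8
13.6333 x,y -0.0003 -0.0015 z 0.1303 head 80.0 F 1.1 0.5 0.6 T [ 0.13 -0.18 -0.33] w 0.0497 j6 -1.02
13.9667 x,y -0.0003 -0.0015 z 0.1304 head 92.56 F -0.4 1.1 0.2 T [ 0.04 -0.14 -0.06] w 0.0496 j6 -1.24
```

```bash
python3 -m crank '[[[0,0,0,0,0,4,1]]]' >/dev/null; python3 s.py;python3 -m crank '[[[0,0,0,0,0,4,1]]]' >/dev/null; python3 s.py;python3 -m crank '[[[0,0,0,0,0,4,1]]]' >/dev/null; python3 s.py;python3 -m crank '[[[0,0,0,0,0,4,1]]]' >/dev/null; python3 s.py;python3 -m crank '[[[0,0,0,0,0,4,1]]]' >/dev/null; python3 s.py;python3 -m crank '[[[0,0,0,0,0,4,1]]]' >/dev/null; python3 s.py
```

```text
14.05 x,y -0.0003 -0.0015 z 0.1303 head 96.69 F -1.2 0.4 1.2 T [ 0.09 -0.16 -0.05] w 0.0499 j6 -1.31
14.1333 x,y -0.0003 -0.0015 z 0.1303 head 100.9 F -1.3 0.8 1.2 T [ 0.1  -0.01  0.09] w 0.0493 j6 -1.39
14.2167 x,y -0.0003 -0.0015 z 0.1303 head 105.08 F 0.5 0.4 0.2 T [ 0.04 -0.23 -0.6 ] w 0.0494 j6 -1.46
14.3 x,y -0.0003 -0.0015 z 0.1303 head 109.26 F -0.4 -0.4 -0.4 T [ 0.06 -0.12 -0.27] w 0.0493 j6 -1.54
14.3833 x,y -0.0003 -0.0015 z 0.1303 head 113.46 F 0.1 0.8 -2.6 T [ 0.13 -0.08 -0.08] w 0.0495 j6 -1.61
14.4667 x,y -0.0003 -0.0015 z 0.1303 head 117.66 F -0.4 1.5 1.9 T [ 0.08 -0.1   0.01] w 0.0496 j6 -1.69
```

```bash
python3 -m crank '[[[0,0,0,0,0,4,1]]]' >/dev/null; python3 s.py;python3 -m crank '[[[0,0,0,0,0,4,1]]]' >/dev/null; python3 s.py;python3 -m crank '[[[0,0,0,0,0,4,1]]]' >/dev/null; python3 s.py;python3 -m crank '[[[0,0,0,0,0,4,1]]]' >/dev/null; python3 s.py;python3 -m crank '[[[0,0,0,0,0,4,1]]]' >/dev/null; python3 s.py;python3 -m crank '[[[0,0,0,0,0,4,1]]]' >/dev/null; python3 s.py; python3 -m crank '[[[0,0,0,0,0,0,1]]]' >/dev/null; python3 s.py; python3 -m crank '[[[0,0,0,0,0,0,1]]]' >/dev/null; python3 s.py
```

```text
14.55 x,y -0.0003 -0.0015 z 0.1303 head 121.86 F -1.0 0.5 -1.8 T [ 0.17 -0.03 -0.  ] w 0.0495 j6 -1.76
14.6333 x,y -0.0003 -0.0015 z 0.1303 head 126.07 F -0.9 0.6 0.2 T [0.13 0.01 0.06] w 0.0492 j6 -1.84
14.7167 x,y -0.0003 -0.0014 z 0.1303 head 130.25 F -0.9 0.7 -0.5 T [ 0.09 -0.1  -0.36] w 0.0497 j6 -1.91
14.8 x,y -0.0003 -0.0015 z 0.1303 head 134.44 F -0.5 0.4 2.1 T [ 0.07  0.08 -0.15] w 0.0495 j6 -1.99
14.8833 x,y -0.0003 -0.0015 z 0.1303 head 138.63 F -0.4 -0.3 -2.6 T [ 0.1  -0.08 -0.07] w 0.0495 j6 -2.06
14.9667 x,y -0.0003 -0.0015 z 0.1303 head 142.83 F 0.7 -0.5 -1.3 T [ 0.2  -0.08 -0.02] w 0.0496 j6 -2.14
15.05 x,y -0.0003 -0.0014 z 0.1303 head 143.02 F 0.8 -0.9 -1.4 T [ 0.19 -0.15  0.03] w 0.0495 j6 -2.14
15.1333 x,y -0.0003 -0.0014 z 0.1303 head 142.92 F -0.5 0.8 1.5 T [0.07 0.02 0.07] w 0.0494 j6 -2.14
```

```bash
python3 -m crank '[[[0,0,0,0,0,3,1]]]' >/dev/null; python3 s.py;python3 -m crank '[[[0,0,0,0,0,3,1]]]' >/dev/null; python3 s.py;python3 -m crank '[[[0,0,0,0,0,3,1]]]' >/dev/null; python3 s.py;python3 -m crank '[[[0,0,0,0,0,3,1]]]' >/dev/null; python3 s.py;python3 -m crank '[[[0,0,0,0,0,3,1]]]' >/dev/null; python3 s.py;python3 -m crank '[[[0,0,0,0,0,3,1]]]' >/dev/null; python3 s.py; python3 -m crank '[[[0,0,0,0,0,0,1]]]' >/dev/null; python3 s.py; python3 -m crank '[[[0,0,0,0,0,0,1]]]' >/dev/null; python3 s.py
```

```text
15.2167 x,y -0.0003 -0.0015 z 0.1303 head 145.75 F -0.7 0.3 -0.0 T [0.11 0.03 0.04] w 0.0494 j6 -2.19
15.3 x,y -0.0003 -0.0015 z 0.1303 head 148.73 F -0.1 0.1 -0.1 T [ 0.14 -0.    0.06] w 0.0493 j6 -2.24
15.3833 x,y -0.0003 -0.0015 z 0.1303 head 151.72 F -1.7 0.0 -0.5 T [ 0.06 -0.07 -0.5 ] w 0.0494 j6 -2.29
15.4667 x,y -0.0004 -0.0013 z 0.1303 head 154.64 F -2.8 1.3 -0.1 T [-0.51  0.03 -1.04] w 0.0498 j6 -2.35
15.55 x,y -0.0007 -0.0011 z 0.1303 head 157.55 F -1.8 0.4 0.7 T [-0.43  0.03 -1.02] w 0.0495 j6 -2.4
15.6333 x,y -0.001 -0.0009 z 0.1302 head 160.44 F -1.5 0.9 1.2 T [-0.37 -0.04 -1.1 ] w 0.0495 j6 -2.45
15.7167 x,y -0.0011 -0.0009 z 0.1303 head 160.34 F -0.8 0.9 0.3 T [ 0.06  0.06 -0.81] w 0.0494 j6 -2.45
15.8 x,y -0.0011 -0.0008 z 0.1302 head 160.1 F 0.9 0.1 -0.1 T [ 0.17  0.03 -0.63] w 0.0497 j6 -2.45
```

Torque climbs to 1.0 N m and stays (heading ≈152, 96° = 4 clicks from the start): the stop. The pads then slipped a little, so I let go and regrip for a clean reference.

```bash
python3 -m crank '[[[0,0,0,0,0,0,0.3],[0,0,0,0,0,0,0.3],[0,0,0,0,0,0,0.3],[0,0,0,0,0,0,0.3],[0,0,0,0,0,0,0.3]]]'; python3 s.py;  python3 -m crank '[[[0,0,0,0,0,0,1],[0,0,0,0,0,0,1],[0,0,0,0,0,0,1],[0,0,0,0,0,0,1],[0,0,0,0,0,0,1],[0,0,0,0,0,0,1]]]'; python3 s.py
```

```text
time: 16.22
position: [0.537, 0.1997, 0.1304]
ee_rot: [0.548, 3.081, 0.017]
force: [-0.0, -0.0, -0.9]
gripper_width: 0.0644
16.2167 x,y -0.0007 -0.0013 z 0.1304 head 159.84 F -0.0 0.0 -0.9 T [ 0.1  -0.09  0.01] w 0.0644 j6 -2.44
time: 16.72
position: [0.5369, 0.1999, 0.1304]
ee_rot: [0.548, 3.081, 0.017]
force: [-0.8, 0.2, -0.9]
gripper_width: 0.0491
16.7167 x,y -0.0005 -0.0014 z 0.1304 head 159.83 F 0.4 0.7 -0.9 T [ 0.12 -0.08  0.05] w 0.0491 j6 -2.44
```

```bash
python3 -m crank '[[[0,0,0,0,0,-4,1],[0,0,0,0,0,-4,1],[0,0,0,0,0,-4,1],[0,0,0,0,0,-4,1],[0,0,0,0,0,-4,1],[0,0,0,0,0,-4,1],[0,0,0,0,0,-4,1],[0,0,0,0,0,-4,1],[0,0,0,0,0,-4,1],[0,0,0,0,0,-4,1],[0,0,0,0,0,-4,1],[0,0,0,0,0,-4,1],[0,0,0,0,0,-4,1],[0,0,0,0,0,-4,1],[0,0,0,0,0,-4,1]]]' >/dev/null; python3 s.py;python3 -m crank '[[[0,0,0,0,0,-4,1]]]' >/dev/null; python3 s.py;python3 -m crank '[[[0,0,0,0,0,-4,1]]]' >/dev/null; python3 s.py;python3 -m crank '[[[0,0,0,0,0,-4,1]]]' >/dev/null; python3 s.py;python3 -m crank '[[[0,0,0,0,0,-4,1]]]' >/dev/null; python3 s.py;python3 -m crank '[[[0,0,0,0,0,-4,1]]]' >/dev/null; python3 s.py; python3 -m crank '[[[0,0,0,0,0,-4,1]]]' >/dev/null; python3 s.py; python3 -m crank '[[[0,0,0,0,0,-4,1]]]' >/dev/null; python3 s.py
```

```text
17.9667 x,y -0.0003 -0.0013 z 0.1305 head 97.18 F -0.0 0.3 -0.8 T [ 0.14 -0.15 -0.03] w 0.0493 j6 -1.32
18.05 x,y -0.0003 -0.0013 z 0.1305 head 92.97 F 0.6 0.3 -2.7 T [ 0.09 -0.09 -0.05] w 0.0495 j6 -1.25
18.1333 x,y -0.0003 -0.0013 z 0.1304 head 88.76 F -0.1 0.0 1.2 T [ 0.12 -0.18 -0.08] w 0.0497 j6 -1.18
18.2167 x,y -0.0003 -0.0013 z 0.1304 head 84.59 F 0.2 -0.7 0.4 T [ 0.15 -0.04  0.31] w 0.0494 j6 -1.1
18.3 x,y -0.0003 -0.0013 z 0.1304 head 80.39 F 0.2 0.6 0.0 T [ 0.1  -0.05  0.05] w 0.0494 j6 -1.03
18.3833 x,y -0.0003 -0.0013 z 0.1304 head 76.19 F -0.1 -0.2 -0.7 T [ 0.04 -0.15  0.06] w 0.0493 j6 -0.95
18.4667 x,y -0.0003 -0.0013 z 0.1304 head 71.98 F 0.5 -0.6 -0.8 T [ 0.08 -0.07  0.06] w 0.0493 j6 -0.88
18.55 x,y -0.0002 -0.0013 z 0.1304 head 67.78 F 0.3 0.7 -1.8 T [ 0.08 -0.08 -0.05] w 0.0496 j6 -0.81
```

```bash
python3 -m crank '[[[0,0,0,0,0,-4,1],[0,0,0,0,0,-4,1],[0,0,0,0,0,-4,1],[0,0,0,0,0,-4,1],[0,0,0,0,0,-4,1],[0,0,0,0,0,-4,1],[0,0,0,0,0,-4,1],[0,0,0,0,0,-4,1],[0,0,0,0,0,-4,1],[0,0,0,0,0,-4,1]]]' >/dev/null; python3 s.py;python3 -m crank '[[[0,0,0,0,0,-3,1]]]' >/dev/null; python3 s.py;python3 -m crank '[[[0,0,0,0,0,-3,1]]]' >/dev/null; python3 s.py;python3 -m crank '[[[0,0,0,0,0,-2,1]]]' >/dev/null; python3 s.py;python3 -m crank '[[[0,0,0,0,0,0,1],[0,0,0,0,0,0,1]]]' >/dev/null; python3 s.py
```

```text
19.3833 x,y -0.0002 -0.0014 z 0.1304 head 25.81 F 0.0 0.3 -0.8 T [-0.1  -0.18 -0.08] w 0.0495 j6 -0.08
19.4667 x,y -0.0002 -0.0015 z 0.1304 head 22.58 F 1.3 0.3 -1.1 T [-0.01 -0.15  0.01] w 0.0493 j6 -0.02
19.55 x,y -0.0001 -0.0015 z 0.1304 head 19.42 F -1.2 0.7 1.3 T [-0.18 -0.18 -0.07] w 0.0497 j6 0.03
19.6333 x,y -0.0002 -0.0014 z 0.1304 head 17.23 F 1.1 0.3 0.0 T [ 0.03 -0.15 -0.01] w 0.0497 j6 0.07
19.8 x,y -0.0001 -0.0015 z 0.1304 head 17.15 F -0.4 1.0 0.1 T [-0.05 -0.25 -0.2 ] w 0.0498 j6 0.07
```

```bash
python3 -m crank '[[[0,0,0,0,0,-1.3,1],[0,0,0,0,0,0,1]]]' >/dev/null; python3 s.py; python3 -m crank '[[[0,0,0,0,0,0,0],[0,0,0,0,0,0,0],[0,0,0,0,0,0,0],[0,0,0,0,0,0,0],[0,0,0,0,0,0,0],[0,0,0,0,0,0,0],[0,0,0,0,0,0,0],[0,0,0,0,0,0,0]]]'; python3 s.py
```

```text
19.9667 x,y -0.0002 -0.0015 z 0.1304 head 15.85 F 0.3 0.3 -0.3 T [ 0.05 -0.14 -0.08] w 0.0494 j6 0.09
time: 20.63
position: [0.5371, 0.2002, 0.1304]
ee_rot: [3.096, 0.435, -0.012]
force: [0.9, 0.4, -0.3]
gripper_width: 0.0922
20.6333 x,y -0.0002 -0.0016 z 0.1304 head 15.99 F 0.2 -1.0 -0.3 T [ 0.01 -0.13 -0.  ] w 0.0922 j6 0.09
```

```bash
python3 -m crank '[[[0,0,0.015,0,0,0,0],[0,0,0.03,0,0,0,0],[0,0,0.03,0,0,0,0],[0,0,0.02,0,0,0,0],[0.006,-0.025,0,0,0,0,0],[0.006,-0.025,0,0,0,0,0],[0.006,-0.025,0,0,0,0,0],[0.006,-0.025,0,0,0,0,0],[0.006,-0.025,0,0,0,0,0],[0.006,-0.025,0,0,0,0,0],[0,0,0,0,0,0,0],[0,0,0,0,0,0,0]]]'; python3 - <<'E'
from h import *
cv2.imwrite("pics/w6.png",np.hstack([cv2.resize(camera("wrist"),(400,300)),cv2.resize(camera("top")[50:350,90:490],(400,300))]))
E
```

```text
time: 21.63
position: [0.5731, 0.0443, 0.2309]
ee_rot: [3.095, 0.44, -0.01]
force: [0.2, 0.4, -0.5]
gripper_width: 0.0918
```

View pics/w6.png

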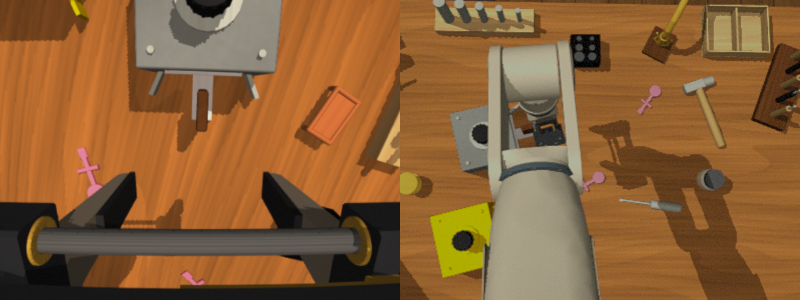

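The tray is still home: the fin is at (203,108) in the left half, with the pan wholly inside. The bystanders have not moved and the gripper is clear, so I hand in.

```bash
python3 -c "
from plant import *
print(sign_off())"
```

```text
the job is handed in; nothing more can be done
None
```

I handed the job in at about 22 s of robot time: the tray is home in the grey press and the dial is set to six clicks. No verdict was reported.

- **Tray:** I gripped it by its fin and slid it in until it met the back wall at about 17 N. The fin was then at x ≈ −122.6 mm in the press frame, against −122 mm for fully home. It sat about 2 mm or less off centre and was aligned to within about 0.5°.
- **Dial back to its stop:** I turned it anticlockwise until the resistance rose to about 1 N m and stayed. That was about 96° from the start, so four clicks. The pads slipped a few degrees at the stop, so I let go and gripped again for a clean zero.
- **Dial to six clicks:** From there I turned it 144.0° clockwise by the measured tool heading and let go. A click's torque showed at the expected third position.
- **Last checks:** The final picture shows the pan wholly inside the bay, the bystanders in view where they were, and the gripper clear.
- **Not checked directly:** I last saw both keys in the pan just before it entered the bay, because inside they are hidden. The six clicks rest on the tool's turn angle and felt torque only, as the knob has no marks and I took no platen reading.

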